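# Fit the six-well block in the dry-block heater, wells up

### The arm

A 6-joint arm with a two-finger parallel gripper is mounted at the origin on the work surface. World frame = base frame: x ahead of the robot, y to its left, z up, the work surface at z = 0. Lengths are in mm, angles in rad, forces in N, time in s.
With the tool pointing down it reaches from about 300 to 1000 mm from the base axis. Payload 5.1 kg.
Tool frame: the origin (TCP) lies at the very end of the fingers, on their centre line; the grasp point (between the pads) lies 19 mm behind it; z points along the fingers, y is the line along which they close (so a half turn about z gives the same grasp; the last joint's range is limited). The gripper opens to 95 mm and grips with 3 to 60 N. Pads are 20 mm wide; open, the fingers measure 119 mm over their backs; the gripper's body (75 mm by 180 mm) begins 59 mm behind the grasp point.
Start: joints at [1.136, 0.124, 1.65, -0, 1.367, -0.083], TCP at [224.002, 610.17, 181.256] pointing down, gripper open.
Joint ranges: [-2.61, 2.61], [-1.02, 2.33], [0.03, 2.71], [-1.35, 4.49], [0.32, 2.68], [-2.91, 2.91]. Speed limits (rad/s): [2.57, 2.57, 3.14, 3.14, 3.14, 3.14].

### API

Orientations are given as a rotation vector (axis times angle).
In Python, from cell import robot gives the robot as it stands. The module is installed in compiled form; this text tells all that it offers.
- The arm moves only by the tool drive_tool, never from a script. Its argument "commands" is a list that holds one entry, the list of rows, each a list of 5 numbers: the opening, from 0 (shut) to 1 (fully open), then the shift along the tool's x, y, z in mm, then the turn about the tool's z in rad. In form: [[[jaw, dx, dy, dz, turn], ...]]. A call has 1 to 20 rows; each row shifts and turns the commanded pose from where the row before left it, along the tool's axes as they then stand; what a row does not reach is not made up. A row lasts 1/8 s, in which the tool goes at most 62.5 mm and 10.7 degrees, less where a joint would pass 70% of its speed; a pose out of reach is approached as far as the arm can. A call with a gripper value outside its range is refused whole. The fingers move at their own pace and stop on an object; the grip force is fixed at half the most. Time passes only in rows, so rows that do not move let the fingers close. It gives the time, the measured TCP pose, the force, the opening and the grip force at its end, in the units of the state.
- robot.observe(): the state, without advancing time (a new reading comes with each control period).
- robot.capture(name): name is "scene" or "top" or "wrist"; returns the picture (420x560x3 uint8, red, green, blue); there is no depth.
- robot.calibration(name): a dict with "mtx" (3x3 intrinsics, pixels), "xyz" and "rotation" of the camera in the world; the wrist camera has in their place "T_tool_cam" (4x4, takes a point from camera to tool coordinates, whose origin is the TCP and whose axes are the flange's). Camera axes: x right, y up, looking along -z (the intrinsics and any distortion apply to the point x, -y, -z); pixel columns grow to the right and rows downward; lengths in mm; the calibration is good to about 2 mm. A picture is of the moment at which its call begins: read the wrist's pose just before it. calibration takes no time and is no camera call.
- robot.close_job(): hands the job in; it is judged then, once.
Trained networks look in the newest picture that a camera, given by its name, has taken for a name from the list of things; names that differ only in an ending like _2 or _b are one class to them, and where a whole thing is asked for, a point or a joint stands for the part that bears it (a point fixed in the world has none). Each returns a list of dicts, best first, with "score" (0 to 1); they miss things now and then, are a little off and sometimes report something else, mostly with a low value. They report only what shows in the picture. A call takes as long as a camera call. They do not tell look-alikes from the thing itself.
- robot.recognise(camera, thing): "at" ([column, row] in pixels, amid what is visible of it).
- robot.masks_of(camera, thing): "mask" (420x560 bool, what is visible of it) and "at" ([column, row] in pixels, amid what is visible of it).
- robot.mark_of(camera, thing): "at" ([column, row] in pixels: a listed point, or the origin of a listed thing).
The state is a dict: "time_s": time; "joint_pos": joint angles; "joint_vel": joint speeds; "tau": joint torques, N m; "ee_pos": TCP position; "tool_rot": TCP orientation; "wrist_force": force on the tool from outside, world axes, zero at the start; "moment": the same for the moment, N m; "finger_gap": opening from 0.0 (shut) to 1.0 (fully open); "gripper_force": force on a finger pad.
Only numpy, scipy, OpenCV 4.12 (cv2) and the standard library are available. Lean on these libraries where they do the work, as an engineer would, in place of code of your own. Each camera call takes 0.05 s, during which the arm holds its last target. There are 200 camera calls.

### The job

Take the aluminium block with the six large wells from the storage stand and fit it in the empty pocket of the dry-block heater with its wells facing up. It must sit fully home on the pocket's floor: two sprung shoes in the pocket hold it up, so press it down, firmly but without forcing, and let go. Do not drop the block, and leave the twelve-well block, the white tub, the beaker and the brown bottle as they are.

Things in the scene. Friction and masses are not known exactly. Their poses are not given: they have to be found in the camera images.
- block6_centre (a point): Centre of the aluminium block with SIX wells 20 mm wide in its +z face. 90 (own x) x 60 (own y) x 48 mm (own z), 0.4 to 0.65 kg. It stands on a 60 x 48 end in either bay of the stand, leaning back 30 degrees from upright: own x points up along the backrest, wells face out of the stand. Grip it across its 60 mm width. Either end may point either way in the heater.
- block12_centre (a point): Centre of the other aluminium block, same size and pose but with TWELVE small wells 11 mm wide. It stays in its bay of the stand, 124 mm from the first block, centre to centre.
- stand: Fixed white bent-sheet stand, 230 mm long (own y), bays at own y = +62 and -62 mm, open toward own -x; origin on the bench under its middle. Its backrest leans 30 degrees from upright and is 70 mm long, its foot 14 mm above the bench; the ledge at right angles to it has a 6 mm lip in front of the blocks. The blocks' tops are about 116 mm above the bench.
- heater: Fixed cream dry-block heater, 240 (own x) x 200 (own y) x 88 mm high, sloping control panel at the -x end, flat top deck from own x = -50 to +120 mm. Origin on the bench under its middle.
- heater_pocket (a point): Centre of the floor of the heater's pocket, 56 mm above the bench; own z up. The mouth, bevelled 3 mm all round, is in the deck 32 mm above the floor. Pocket 63 mm along own x, 94 mm along own y: a block's 90 mm length goes along own y. A block enters freely until its underside is about 12 mm above the floor, where it meets the two shoes; fully home, its centre is 24 mm above this point.
- heater_shoe_l (a joint): Slide of the brass sensor shoe in the middle of the pocket's +y end wall, m, 0 = out. 24 mm wide, rounded (radius 12 mm, axis 6 mm above the floor); it stands 3.5 mm out into the pocket and the block pushes it back against a spring of 5 N plus 1.6 N/mm. The two shoes grip the block's ends: to go home it needs 5 to 20 N downward in the middle of its top besides its weight.
- heater_shoe_r (a joint): The like shoe in the -y end wall.
- tub_mid (a point): Middle of the white lidded plastic tub, 90 mm across, 85 mm high, a bystander standing on the bench.
- beaker_mid (a point): Middle of the glass beaker, 72 mm across, 90 mm high, a bystander standing on the bench.
- reagent_mid (a point): Middle of the brown reagent bottle with white cap, 68 mm across, 150 mm high, a bystander standing on the bench.
Mind the look-alikes: they are no part of the job. Leave any orange look-alike of the part that bears block6_centre alone.

How it is judged (in metres and radians):
At the end, for the whole second after the job is handed in: The six-well block rests in the heater's pocket, wells up within 0.05 rad, centred within 6 mm, its underside within 2.5 mm of the pocket's floor; the twelve-well block is within 10 mm and the tub, beaker and bottle within 20 mm of where they began (z of block6_centre in the frame of heater_pocket below 0.0265 m and horizontal distance between block6_centre and heater_pocket below 0.006 m and angle between block6_centre's own z axis and vertical below 0.05 rad and linear speed of block6 below 0.02 m/s and distance of block12_centre from where it was at the start of the episode below 0.01 m and distance of each of tub_mid, beaker_mid, reagent_mid from where it was at the start of the episode below 0.02 m); the robot touches nothing.
It fails at once if the six-well block is dropped (falls faster than 0.6 m/s with no finger touching it) (linear speed of block6 above 0.6 m/s and contact force between the fingers and block6 below 0.05 N).
It fails at once if the block is forced: more than 150 N between it and the heater (contact force between block6 and heater above 150 N).
It fails at once if the twelve-well block is pushed or lifted more than 20 mm from its place (distance of block12_centre from where it was at the start of the episode above 0.02 m).
It fails at once if a bystander on the bench is tipped over (angle between any of tub_mid, beaker_mid, reagent_mid's own z axis and vertical above 0.5 rad).
It also fails if it takes over 64 s, if anything falls off the work surface, if the arm or the gripper's body presses on something with over 40 N, if the wrist force passes 120 N, or if a joint passes its speed limit or range.

## Working session

There is one attempt and no reset: what is moved stays moved. The work goes in short steps, Python scripts to look and compute and a tool call to move; the robot and the scene stay as the last step left them, time stands still between calls to the robot, and variables do not carry over. Pictures are saved under pics/ and viewed, at most 10 in all, crops included, and the job is handed in when it is done.

Besides the shell and the picture viewer there is one more tool, called after "Request:" as name(argument=value, ...) on one line, values as JSON. drive_tool: Moves the arm, as the interface text tells. Its arguments: {"type":"object","properties":{"commands":{"type":"array"}},"required":["commands"]}

```bash
mkdir -p pics
cat > h.py <<'E'
from cell import robot
import numpy as np, cv2
from scipy.spatial.transform import Rotation as R
def cam(name):
    c=robot.calibration(name); K=np.array(c["mtx"],float)
    if "T_tool_cam" in c:
        s=robot.observe(); T=np.eye(4); T[:3,:3]=R.from_rotvec(s["tool_rot"]).as_matrix(); T[:3,3]=s["ee_pos"]
        T=T@np.array(c["T_tool_cam"]); return K,T[:3,3],T[:3,:3],c
    r=np.array(c["rotation"],float); r=r if r.shape==(3,3) else R.from_rotvec(r).as_matrix()
    return K,np.array(c["xyz"],float),r,c
def ray(C,px):
    K,o,r,c=C; d=c.get("dist",c.get("distortion")); d=None if d is None else np.array(d,float)
    u=cv2.undistortPoints(np.array([[px]],float),K,d)[0,0]
    v=r@np.array([u[0],-u[1],-1]); return o,v/np.linalg.norm(v)
def onz(C,px,z):
    o,v=ray(C,px); return o+v*(z-o[2])/v[2]
def proj(C,p):
    K,o,r,c=C; q=r.T@(np.array(p,float)-o); q=K@np.array([q[0],-q[1],-q[2]]); return q[:2]/q[2]
def save(name,f):
    im=robot.capture(name); cv2.imwrite("pics/"+f,im[:,:,::-1]); return im
E
python3 - <<'E'
from h import *
a=save("scene","s.png");b=save("top","t.png")
cv2.imwrite("pics/a.png",cv2.resize(np.hstack([a,b])[:,:,::-1],(800,300),interpolation=cv2.INTER_AREA))
s=robot.observe();print(s)
for n in("scene","top","wrist"):print(robot.calibration(n))
for n in("scene","top"):
  C=cam(n)
  for t in("block6_centre","block12_centre","stand","heater","heater_pocket"):
    for m in robot.mark_of(n,t)[:3]:print(n,t,np.round(m["at"]),round(m["score"],2))
E
```

```text
{'time_s': 0.1, 'joint_pos': array([ 1.13640808e+00,  1.24438284e-01,  1.65154905e+00, -8.09071032e-06,
        1.36749497e+00, -8.25890786e-02]), 'joint_vel': array([-0.00037281, -0.00165096, -0.00156943, -0.0006514 ,  0.00235117,
        0.00244162]), 'tau': array([-3.10512160e-04, -4.18883729e+01, -3.61093998e+01,  7.76631455e-02,
        4.62218514e-02, -7.72992303e-05]), 'ee_pos': array([223.73054435, 609.59062031, 180.10420248]), 'tool_rot': array([-5.49673625e-01, -3.09264748e+00,  2.87239026e-03]), 'wrist_force': array([0.03290945, 0.36726488, 0.3123888 ]), 'moment': array([-0.01539596, -0.00677842,  0.04067646]), 'gripper_force': 0.0, 'finger_gap': 1.002899785445372}
{'mtx': array([[434.82658283,   0.        , 280.81302897],
       [  0.        , 434.82658283, 214.97435663],
       [  0.        ,   0.        ,   1.        ]]), 'xyz': array([1404.63545232,  -52.37769958,  855.99744335]), 'rotation': array([0.68198245, 0.59684999, 1.35486638])}
{'mtx': array([[440.43404619,   0.        , 282.29048485],
       [  0.        , 440.43404619, 211.21425876],
       [  0.        ,   
[... 517 characters left out ...]
-04,  2.81054090e-01, -9.59691920e-01,
        -2.03457991e+02],
       [ 0.00000000e+00,  0.00000000e+00,  0.00000000e+00,
         1.00000000e+00]])}
scene block6_centre [429. 215.] 0.8
scene block6_centre [382. 213.] 0.77
scene block6_centre [419. 270.] 0.7
scene block12_centre [347. 189.] 0.79
scene block12_centre [359. 217.] 0.71
scene block12_centre [120. 267.] 0.53
scene stand [360. 219.] 0.83
scene heater [240. 233.] 0.85
scene heater_pocket [241. 225.] 0.94
top block6_centre [186. 212.] 0.94
top block6_centre [143. 211.] 0.85
top block6_centre [174. 155.] 0.81
top block12_centre [210. 248.] 0.75
top stand [202. 230.] 0.6
top heater [325. 226.] 0.67
top heater_pocket [322. 214.] 0.78
```

View pics/s.png

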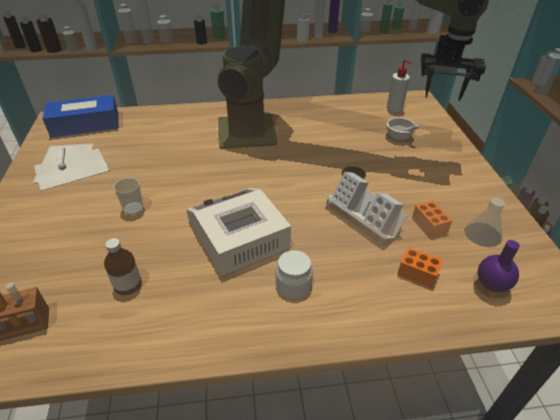

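View pics/t.png

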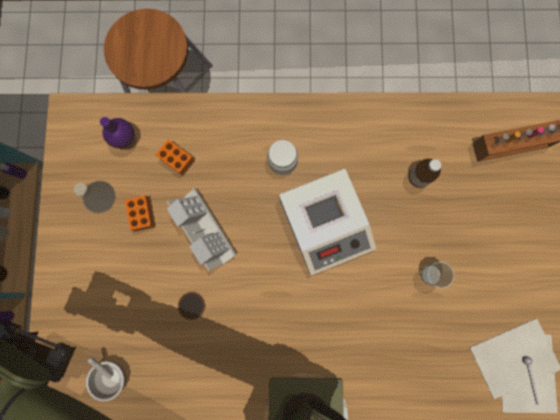

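Candidates for the six-well block in the scene view are (382,213) in the stand, aluminium, and the orange look-alikes at (432,218) and (421,266). In the top view they are (186,212), (143,211) and (174,155). The aluminium one in the stand's far bay fits, with large wells at scene (382,213) and top (186,212). The small-well block is its neighbour, at scene (349,190) and top (210,248). I'll measure and confirm with a crop.

Run:
```python
from h import *
from scipy.optimize import least_squares
S,T=cam("scene"),cam("top")
def tri(a,b):
    f=lambda p:np.r_[proj(S,p)-a,proj(T,p)-b]
    r=least_squares(f,[500,200,50]);return r.x.round(1),np.abs(r.fun).max().round(1)
print("b6",tri((382,213),(186,212)),onz(T,(186,212),65),onz(S,(382,213),65))
print("b12",tri((347,189),(210,248)),onz(T,(210,248),65),onz(S,(347,189),65))
print("pocket",tri((241,225),(322,214)),onz(T,(322,214),56),onz(S,(241,225),56))
print("stand",onz(T,(202,230),0),onz(S,(360,219),0)); print("heater",onz(T,(325,226),0),onz(S,(240,233),0))
for n,C in(("scene",S),("top",T)):
  for t in("tub_mid","beaker_mid","reagent_mid"):
    m=robot.mark_of(n,t)
    if m:print(n,t,m[0]["at"],onz(C,m[0]["at"],{"t":42,"b":45,"r":75}[t[0]])[:2].round())
s=cv2.imread("pics/s.png")[165:285,310:470];t=cv2.imread("pics/t.png")[165:285,130:290]
cv2.imwrite("pics/crop.png",np.vstack([cv2.resize(s,(400,300),interpolation=2),cv2.resize(t,(400,300),interpolation=2)]))
```

```text
b6 (array([564.4, 338.2,  62.3]), np.float64(1.0)) [564.79297715 340.47915035  65.        ] [567.54164254 333.92498483  65.        ]
b12 (array([462.1, 265. ,  71.7]), np.float64(1.2)) [463.17058186 269.5217227   65.        ] [454.19261474 264.08849297  65.        ]
pocket (array([560.5, -47.2,  58. ]), np.float64(0.9)) [560.91760677 -44.89689171  56.        ] [558.10666221 -49.42038479  56.        ]
stand [520.31877244 306.44628061   0.        ] [516.13069558 294.57172204   0.        ]
heater [532.95058438 -57.61424951   0.        ] [530.97557954 -53.90423271   0.        ]
scene tub_mid [294.1, 271.0] [722.  69.]
scene beaker_mid [130.4, 199.9] [ 402. -359.]
top tub_mid [279.9, 161.1] [719.  76.]
top beaker_mid [437.6, 270.8] [ 402. -367.]
top reagent_mid [429.2, 170.1] [ 684. -347.]
```

View pics/crop.png

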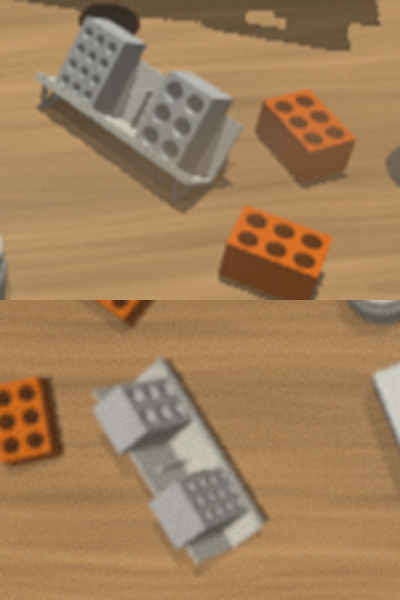

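The six-well block is confirmed: it is the upper-left one in the top view, at (186,212), and its neighbour has twelve small wells. I'll turn the tool to line up with the stand and hover over the block.

Request:
drive_tool(commands=[[[1,0,0,-5,0.15],[1,0,0,-5,0.15],[1,0,0,-5,0.15],[1,0,0,-5,0.15],[1,-40,12,0,0],[1,-42,12,0,0],[1,-42,12,0,0],[1,-42,12,0,0],[1,-42,12,0,0],[1,-42,12,0,0],[1,-42,12,0,0],[1,-42,12,0,0],[1,-42,12,0,0],[1,-42,12,0,0],[1,0,0,0,0],[1,0,0,0,0]]])

```text
time_s: 2.9
ee_pos: [563.9, 339.6, 201.1]
tool_rot: [-1.439, -2.792, 0.0]
wrist_force: [-1.0, -0.2, 0.2]
finger_gap: 0.998
gripper_force: 0.0
```

Run:
```python
from h import *
W=cam("wrist");a=save("wrist","w1.png");s=robot.observe()
print(s["time_s"],s["ee_pos"],R.from_rotvec(s["tool_rot"]).as_matrix().round(4),s["joint_pos"])
for t in("block6_centre","block12_centre"):
  for m in robot.mark_of("wrist",t)[:3]:print(t,m["at"],m["score"],onz(W,m["at"],65))
```

```text
2.95 [563.55521031 339.98092214 201.18679801] [[-5.808e-01  8.140e-01 -5.000e-04]
 [ 8.140e-01  5.808e-01  2.000e-04]
 [ 5.000e-04 -2.000e-04 -1.000e+00]] [ 4.61087832e-01  1.30473046e-01  1.60946515e+00  4.29787179e-04
  1.40197464e+00 -1.58697790e-01]
block6_centre [367.7, 61.9] 0.82 [561.15691901 478.04140604  65.        ]
block6_centre [427.7, 228.4] 0.68 [714.2004426 389.7888816  65.       ]
block6_centre [286.0, 193.5] 0.58 [572.68899618 334.79734411  65.        ]
block12_centre [160.2, 184.3] 0.87 [464.79838647 269.53084303  65.        ]
```

View pics/w1.png

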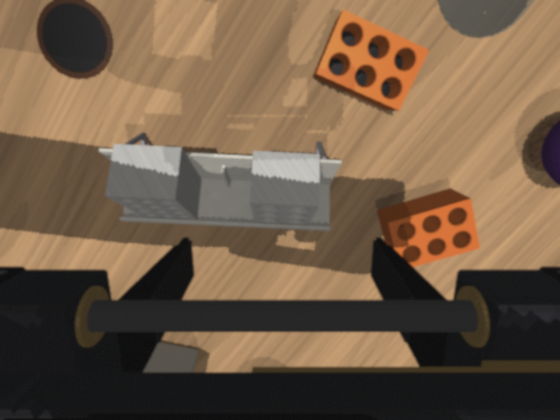

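The right-hand grey block at (286,185) is the six-well block and the left one at (150,180) is the twelve-well block. The stand is turned slightly clockwise in the picture. An enlarged crop should give the angle.

Run:
```python
from h import *
a=cv2.imread("pics/w1.png")[135:245,95:345]
cv2.imwrite("pics/w1c.png",cv2.resize(a,None,fx=3.2,fy=3.2,interpolation=2))
for t in("block6_centre","stand"):
  for m in robot.masks_of("wrist",t)[:3]:
    c=max(cv2.findContours(m["mask"].astype(np.uint8),0,2)[0],key=cv2.contourArea)
    print(t,m["at"],m["score"],cv2.minAreaRect(c),cv2.approxPolyDP(c,3,True)[:,0].tolist())
```

```text
block6_centre [434.0, 228.1] 0.77 ((429.0642395019531, 227.67172241210938), (66.23751068115234, 93.801513671875), 75.20323944091797) [[469, 198], [447, 189], [378, 209], [384, 240], [411, 265], [478, 249]]
block6_centre [285.8, 187.1] 0.65 ((284.59051513671875, 187.5995635986328), (70.30130004882812, 73.15519714355469), 2.726310968399048) [[254, 150], [249, 196], [254, 220], [308, 224], [319, 204], [318, 155]]
block6_centre [369.2, 63.3] 0.56 ((369.309326171875, 61.804107666015625), (97.06709289550781, 74.12026977539062), 23.962486267089844) [[342, 10], [313, 76], [380, 107], [398, 109], [426, 50]]
stand [228.1, 191.2] 0.87 ((229.8804931640625, 182.5531768798828), (218.43617248535156, 89.04484558105469), 2.5791473388671875) [[340, 160], [327, 159], [317, 142], [318, 205], [304, 225], [256, 222], [249, 205], [251, 156], [204, 152], [186, 154], [200, 178], [194, 219], [141, 216], [126, 207], [119, 219], [328, 231], [330, 185]]
```

View pics/w1c.png

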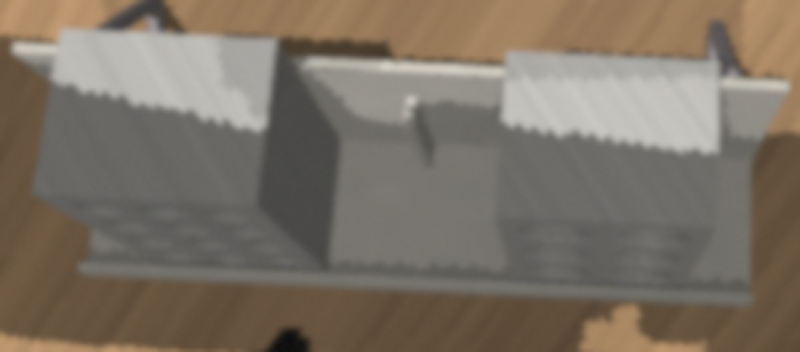

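```bash
cat > fit.py <<'E'
from h import *
from scipy.optimize import least_squares
W=cam("wrist"); o=np.array([95,135])
P=np.array([[506,52],[720,62],[499,215],[718,225],[62,29],[277,40],[37,192],[257,203]])/3.2+o
def pts(q):
    x,y,z,th=q; out=np.array([np.cos(th),np.sin(th),0]); k=np.array([0,0,1.]); s=np.cross(k,-out)  # stand +y : x=-out
    X=-out*.5+k*.8660; Z=out*.8660+k*.5; L=-s if sgn<0 else s
    c=np.array([x,y,z]); r=[]
    for cc in(c,c-124*L):
        for zz in(-24,24):
            for yy in(-30,30): r.append(cc+45*X+zz*Z+yy*L)
    return np.array(r)
for sgn in(-1,1):
    f=lambda q:np.concatenate([proj(W,p)-b for p,b in zip(pts(q),P)])
    r=least_squares(f,[564,338,65,-.95]); print(sgn,r.x.round(3),np.degrees(r.x[3]),np.abs(r.fun).max())
    f2=lambda q:f([q[0],q[1],65,q[2]])
    r=least_squares(f2,[564,338,-.95]); print(r.x.round(3),np.abs(r.fun).max())
E
python3 fit.py
```

```text
-1 [569.884 335.607  63.764  -0.999] -57.24817946394282 0.9126103672061845
[569.941 335.949  -0.999] 0.9679335356291006
1 [  522.994  -213.414 -1711.264     1.907] 109.25814138597663 92.97441235333224
[548.763 369.586   2.13 ] 49.874952405443025
```

Request:
drive_tool(commands=[[[1,-1.6,3.2,13,0.048],[1,0,0,20,0],[1,0,0,20,0],[1,0,0,20,0],[1,0,0,20,0],[1,0,0,20,0],[1,0,0,10,0],[1,0,0,10,0],[1,0,0,0,0],[1,0,0,0,0]]])

```text
time_s: 4.4
ee_pos: [568.3, 340.2, 69.1]
tool_rot: [1.505, 2.756, 0.002]
wrist_force: [0.4, -0.3, 0.3]
finger_gap: 1.004
gripper_force: 0.0
```

Request:
drive_tool(commands=[[[0.5,0,0,0,0],[0.5,0,0,0,0],[0.5,0,0,0,0],[0.5,0,0,0,0],[0.5,0,0,0,0],[0.5,0,0,0,0]]])

```text
time_s: 5.15
ee_pos: [567.2, 339.6, 68.3]
tool_rot: [-1.506, -2.756, 0.002]
wrist_force: [-4.7, -1.9, 4.0]
finger_gap: 0.629
gripper_force: 30.0
```

Request:
drive_tool(commands=[[[0.5,1,0,-2,0],[0.5,2.2,0,-4,0],[0.5,2.2,0,-4,0],[0.5,2.2,0,-4,0],[0.5,1,0,-6,0],[0.5,0,0,-10,0],[0.5,0,0,-15,0],[0.5,0,0,-20,0],[0.5,0,0,-20,0],[0.5,0,0,-20,0],[0.5,0,0,-20,0],[0.5,0,0,0,0],[0.5,0,0,0,0]]])

```text
time_s: 6.78
ee_pos: [562.8, 346.9, 192.6]
tool_rot: [-1.506, -2.757, 0.002]
wrist_force: [0.2, 0.1, -4.4]
finger_gap: 0.624
gripper_force: 30.0
```

Run:
```python
from h import *
s=save("scene","s2.png");w=save("wrist","w2.png");o=robot.observe();print(o["wrist_force"],o["moment"])
cv2.imwrite("pics/v2.png",np.hstack([cv2.resize(s[120:300,280:450],(397,420)),w[:,100:480]])[:,:,::-1])
```

```text
[-0.45273514  0.14451738 -5.53835954] [-0.11953298  0.01271352 -0.02495956]
```

View pics/v2.png

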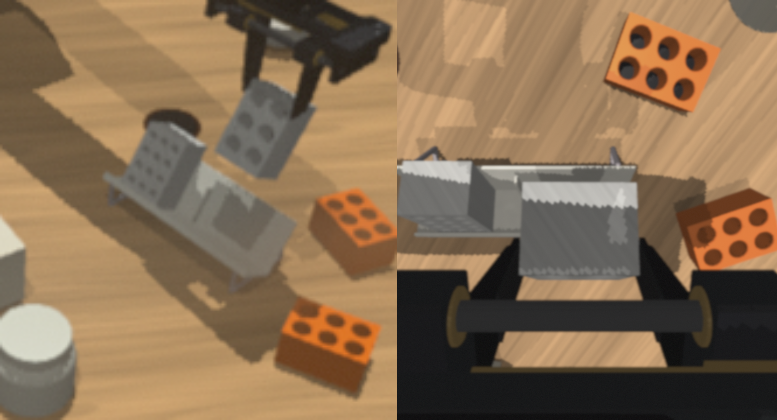

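The six-well block is held at about its stand tilt. I'll carry it to free bench and lay it on its back there by rolling it over its lower edge, so that the wells face up.

Request:
drive_tool(commands=[[[0.5,-25,-6,0,0],[0.5,-40,-10,0,0],[0.5,-40,-10,0,0],[0.5,-40,-10,0,0],[0.5,-26,-6,10,0],[0.5,0,0,20,0],[0.5,0,0,25,0],[0.5,0,0,25,0],[0.5,0,0,25,0],[0.5,0,0,15,0],[0.5,0,0,10,0],[0.5,0,0,0,0],[0.5,0,0,0,0]]])

```text
time_s: 8.5
ee_pos: [621.1, 180.8, 64.5]
tool_rot: [1.505, 2.756, 0.002]
wrist_force: [0.7, 0.3, -4.7]
finger_gap: 0.629
gripper_force: 30.0
```

Request:
drive_tool(commands=[[[0.5,0,0,2,0],[0.5,0,0,2,0],[0.5,0,0,2,0],[0.5,0,0,0,0]]])

```text
time_s: 9.0
ee_pos: [620.0, 180.5, 56.9]
tool_rot: [-1.506, -2.757, 0.0]
wrist_force: [-0.4, 0.6, -4.3]
finger_gap: 0.627
gripper_force: 30.0
```

Request:
drive_tool(commands=[[[0.5,0,0,2,0],[0.5,0,0,2,0],[0.5,0,0,1,0],[0.5,0,0,0,0]]])

```text
time_s: 9.5
ee_pos: [620.6, 180.5, 53.8]
tool_rot: [1.506, 2.757, 0.0]
wrist_force: [-4.5, -0.9, 5.9]
finger_gap: 0.628
gripper_force: 30.0
```

Request:
drive_tool(commands=[[[0.5,3,0,0.5,0],[0.5,3,0,0.6,0],[0.5,3,0,0.7,0],[0.5,3,0,0.8,0],[0.5,3,0,1.0,0],[0.5,3,0,1.1,0],[0.5,3,0,1.3,0],[0.5,3,0,1.4,0],[0.5,0,0,0,0]]])

```text
time_s: 10.62
ee_pos: [608.5, 201.2, 48.3]
tool_rot: [1.505, 2.755, 0.002]
wrist_force: [-5.2, -0.3, 11.6]
finger_gap: 0.63
gripper_force: 30.1
```

Run:
```python
from h import *
s=save("scene","s3.png");w=save("wrist","w3.png");o=robot.observe();print(o["wrist_force"],o["moment"])
cv2.imwrite("pics/v3.png",np.hstack([cv2.resize(s[120:300,260:430],(397,420)),w[:,100:480]])[:,:,::-1])
```

```text
[-5.77282902 -1.02627007 11.36145579] [-0.61089742  1.25364605 -0.10201891]
```

View pics/v3.png

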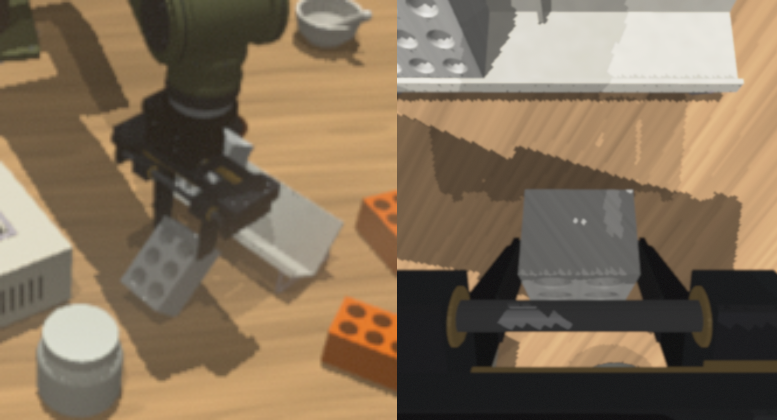

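The block has rolled about 20° and its wells are visible from above. I'll lift it slightly and shift away from the stand to make room, then finish rolling.

Request:
drive_tool(commands=[[[0.5,0,0,-6,0],[0.5,-10,0,-6,0],[0.5,-20,0,0,0],[0.5,-20,0,0,0],[0.5,0,0,6,0],[0.5,0,0,5.5,0],[0.5,0,0,0,0],[0.5,3,0,1.5,0],[0.5,3,0,1.6,0],[0.5,3,0,1.7,0],[0.5,3,0,1.9,0],[0.5,3,0,2.1,0],[0.5,3,0,2.3,0],[0.5,0,0,0,0]]])

```text
time_s: 12.48
ee_pos: [623.9, 175.3, 37.0]
tool_rot: [-1.505, -2.755, -0.001]
wrist_force: [-8.4, 1.9, 11.2]
finger_gap: 0.63
gripper_force: 30.1
```

Request:
drive_tool(commands=[[[0.5,3,0,2.6,0],[0.5,3,0,2.9,0],[0.5,2.5,0,2.7,0],[0.5,2.5,0,3.0,0],[0.5,2,0,2.7,0],[0.5,2,0,3.0,0],[0.5,1.5,0,2.5,0],[0.5,0,0,0,0]]])

```text
time_s: 13.48
ee_pos: [615.6, 189.5, 16.5]
tool_rot: [-1.505, -2.756, -0.003]
wrist_force: [-4.3, 3.3, 3.8]
finger_gap: 0.628
gripper_force: 30.0
```

Request:
drive_tool(commands=[[[0.5,1.5,0,2,0],[0.5,1,0,1.5,0],[0.5,0.5,0,1,0],[0.5,0,0,1,0],[0.5,0,0,0,0]]])

```text
time_s: 14.1
ee_pos: [614.3, 192.0, 11.0]
tool_rot: [-1.505, -2.757, -0.004]
wrist_force: [-4.7, 2.9, 4.6]
finger_gap: 0.628
gripper_force: 30.0
```

Request:
drive_tool(commands=[[[0.5,0,0,1,0],[0.5,0,0,1,0],[0.5,0,0,0,0]]])

```text
time_s: 14.48
ee_pos: [614.5, 192.1, 9.1]
tool_rot: [-1.506, -2.757, -0.004]
wrist_force: [-4.2, 3.7, 4.4]
finger_gap: 0.627
gripper_force: 30.0
```

Run:
```python
from h import *
s=save("scene","s4.png");w=save("wrist","w4.png");o=robot.observe();print(o["wrist_force"],o["moment"])
cv2.imwrite("pics/v4.png",np.hstack([cv2.resize(s[120:300,260:430],(397,420)),w[:,100:480]])[:,:,::-1])
```

```text
[-3.11515854  4.60796307  3.79369495] [ 0.50101445  0.55241656 -0.04193439]
```

View pics/v4.png

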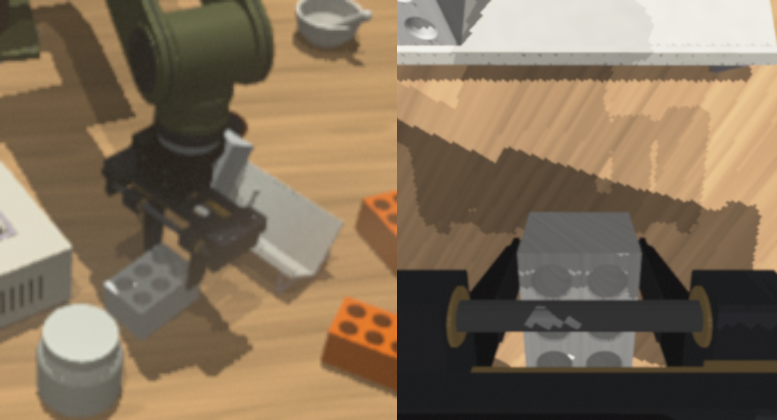

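The block lies nearly flat, wells up. Its far end is still raised roughly 15° and is held in the grip. I'll lower a little more and then ease the fingers open just wide enough to let it settle.

Request:
drive_tool(commands=[[[0.5,1,0,1.5,0],[0.5,1,0,1.5,0],[0.5,1,0,1.5,0],[0.5,0.5,0,1,0],[0.5,0,0,0,0]]])

```text
time_s: 15.2
ee_pos: [612.6, 194.7, 3.0]
tool_rot: [1.505, 2.757, 0.004]
wrist_force: [-3.1, 4.4, 4.2]
finger_gap: 0.624
gripper_force: 30.0
```

Request:
drive_tool(commands=[[[0.635,0,0,0,0],[0.64,0,0,0,0],[0.645,0,0,0,0],[0.65,0,0,0,0],[0.66,0,0,0,0],[0.66,0,0,0,0]]])

```text
time_s: 15.95
ee_pos: [611.8, 192.9, 1.6]
tool_rot: [-1.506, -2.757, 0.001]
wrist_force: [-0.1, 0.2, 0.3]
finger_gap: 0.661
gripper_force: 0.1
```

Request:
drive_tool(commands=[[[1,0,0,-1,0],[1,0,0,0,0],[1,0,0,0,0],[1,0,0,-10,0],[1,0,0,-25,0],[1,0,0,-40,0],[1,-20,0,-40,0],[1,-30,0,-40,0],[1,0,0,-40,0],[1,0,0,0,0],[1,0,0,0,0]]])

```text
time_s: 17.32
ee_pos: [638.7, 151.1, 197.5]
tool_rot: [-1.505, -2.757, 0.001]
wrist_force: [-0.2, -0.6, -0.1]
finger_gap: 1.002
gripper_force: 0.0
```

Run:
```python
from h import *
W=cam("wrist");w=save("wrist","w5.png");s=robot.observe();print(s["time_s"],s["ee_pos"])
for m in robot.masks_of("wrist","block6_centre")[:3]:
    c=max(cv2.findContours(m["mask"].astype(np.uint8),0,2)[0],key=cv2.contourArea)
    print(m["at"],m["score"],cv2.minAreaRect(c),cv2.approxPolyDP(c,3,True)[:,0].tolist())
for m in robot.mark_of("wrist","block6_centre")[:3]:print(m["at"],m["score"],onz(W,m["at"],24))
cv2.imwrite("pics/v5.png",cv2.resize(w[30:250,150:410],None,fx=2.5,fy=2.5,interpolation=2)[:,:,::-1])
```

```text
17.375 [638.14727876 151.15008904 196.26624197]
[493.6, 30.8] 0.96 ((496.7763366699219, 29.504905700683594), (67.70877838134766, 132.77169799804688), 69.56716918945312) [[432, 22], [445, 79], [468, 76], [559, 42], [556, 0], [479, 0]]
[284.6, 162.0] 0.57 ((283.0, 162.5), (89.0, 60.0), 90.0) [[255, 119], [255, 206], [310, 207], [312, 120]]
[495.6, 32.0] 0.81 [737.31262645 387.7626009   24.        ]
[282.8, 159.2] 0.59 [629.07403759 168.46919593  24.        ]
```

View pics/v5.png

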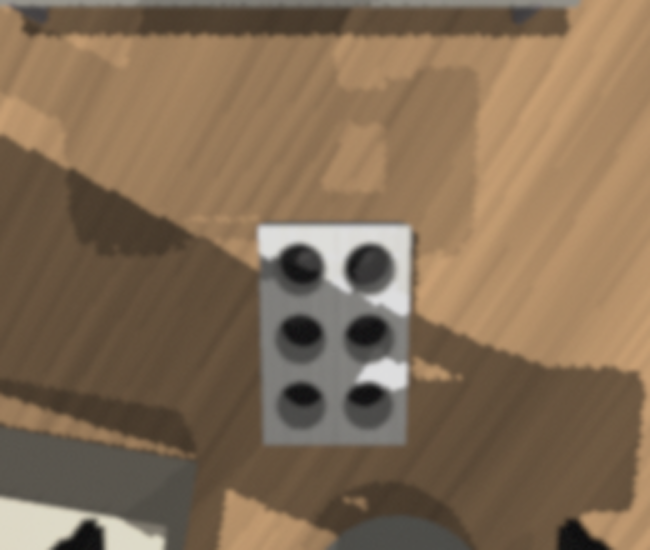

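The block lies flat with its six wells up, its top corners in the full image at about (253,120), (315,119), (256,208) and (312,208). Next I'll measure the pocket from above, before gripping.

Request:
drive_tool(commands=[[[1,0,0,-15,0.09],[1,0,0,-15,0.087],[1,-30,-26,0,0],[1,-35,-30,0,0],[1,-35,-30,0,0],[1,-36,-31,0,0],[1,-36,-31,0,0],[1,0,0,0,0],[1,0,0,0,0],[1,0,0,0,0]]])

```text
time_s: 18.73
ee_pos: [568.6, -63.4, 227.3]
tool_rot: [-1.741, -2.614, 0.0]
wrist_force: [0.1, 0.8, 0.4]
finger_gap: 1.0
gripper_force: 0.0
```

Run:
```python
from h import *
W=cam("wrist");w=save("wrist","w6.png");s=robot.observe();M=R.from_rotvec(s["tool_rot"]).as_matrix();print(s["time_s"],s["ee_pos"],np.degrees(np.arctan2(M[1,0],M[0,0])))
for t in("heater_pocket","heater_shoe_l","heater_shoe_r"):
  for m in robot.mark_of("wrist",t)[:2]:print(t,m["at"],m["score"],onz(W,m["at"],56 if t[-1]=="t" else 62))
g=cv2.cvtColor(w,cv2.COLOR_RGB2GRAY)
for r in range(90,250,20):print(r,g[r,200:370:5].tolist())
# block: top face at z=48 from w5 corners, tool pose then
K,_,_,c=W;M0=R.from_rotvec([-1.505,-2.757,.001]).as_matrix();T=np.eye(4);T[:3,:3]=M0;T[:3,3]=[638.147,151.15,196.8];T=T@np.array(c["T_tool_cam"])
C=(K,T[:3,3],T[:3,:3],c);q=np.array([onz(C,p,48)[:2] for p in((253.2,120),(315.2,119.2),(255.6,208.4),(312,208.4))])
print(q.round(1),q.mean(0),np.linalg.norm(q[0]-q[1]),np.linalg.norm(q[0]-q[2]),[np.degrees(np.arctan2(*(v[::-1])))for v in(q[0]-q[2],q[1]-q[3],q[1]-q[0])])
```

```text
18.775 [568.68870628 -63.40418711 227.46352282] 112.66869035090211
heater_pocket [284.2, 164.5] 0.81 [565.73023736 -48.88540593  56.        ]Traceback (most recent call last):
  File "<stdin>", line 4, in <module>
ValueError: it knows: beaker_mid, block12_centre, block6_centre, heater, heater_pocket, reagent_mid, stand, tub_mid
```

Run:
```python
from h import *
W=cam("wrist");w=cv2.imread("pics/w6.png");s=robot.observe()
g=cv2.cvtColor(w,cv2.COLOR_BGR2GRAY)
for r in range(80,250,16):print(r,g[r,200:372:5].tolist())
print("cols")
for c in range(240,340,16):print(c,g[70:256:5,c].tolist())
K,_,_,c=W;M0=R.from_rotvec([-1.505,-2.757,.001]).as_matrix();T=np.eye(4);T[:3,:3]=M0;T[:3,3]=[638.147,151.15,196.8];T=T@np.array(c["T_tool_cam"])
C=(K,T[:3,3],T[:3,:3],c);q=np.array([onz(C,p,48)[:2] for p in((253.2,120),(315.2,119.2),(255.6,208.4),(312,208.4))])
print(q.round(1).tolist(),q.mean(0),np.linalg.norm(q[0]-q[1]),np.linalg.norm(q[0]-q[2]),[np.degrees(np.arctan2(*(v[::-1])))for v in(q[0]-q[2],q[1]-q[3],q[1]-q[0])])
cv2.imwrite("pics/v6.png",cv2.resize(w[50:260,160:400],None,fx=2.8,fy=2.8,interpolation=2))
```

```text
80 [83, 85, 85, 86, 85, 85, 85, 86, 86, 86, 189, 209, 208, 208, 207, 210, 211, 211, 212, 211, 201, 200, 199, 198, 196, 195, 193, 192, 192, 210, 210, 210, 209, 209, 209]
96 [82, 84, 85, 85, 85, 85, 86, 86, 86, 86, 84, 84, 84, 107, 191, 196, 98, 165, 202, 202, 200, 199, 197, 196, 194, 193, 191, 190, 191, 210, 210, 210, 209, 209, 209]
112 [79, 83, 84, 84, 84, 84, 84, 85, 79, 74, 72, 72, 73, 72, 74, 100, 103, 102, 102, 102, 80, 82, 178, 176, 175, 177, 173, 187, 196, 209, 209, 209, 209, 208, 208]
128 [79, 84, 84, 84, 84, 84, 84, 86, 78, 71, 78, 46, 36, 37, 36, 37, 36, 34, 35, 35, 35, 34, 35, 64, 79, 73, 133, 186, 196, 209, 209, 210, 209, 208, 208]
144 [79, 84, 84, 84, 84, 84, 86, 85, 81, 71, 78, 57, 48, 48, 47, 48, 46, 46, 48, 39, 37, 38, 37, 79, 115, 70, 84, 83, 116, 116, 132, 199, 208, 207, 207]
160 [102, 114, 115, 115, 114, 115, 115, 115, 113, 99, 101, 60, 46, 48, 47, 48, 47, 47, 49, 47, 48, 49, 66, 119, 187, 192, 210, 209, 202, 125, 116, 115, 116, 115, 118]
176 [186, 207, 202, 117, 114, 115, 114, 115, 112, 98, 104, 59, 47, 48, 47, 48, 47, 47, 48, 48, 53, 58, 44, 139, 184, 188, 208, 20
[... 1493 characters left out ...]
43, 49, 47, 47, 56, 83, 68, 50, 48, 50, 48, 46, 33, 73, 80, 98, 103, 117, 117, 116, 124, 205, 205]
320 [211, 197, 196, 196, 196, 195, 195, 194, 191, 169, 150, 79, 78, 78, 78, 134, 161, 166, 187, 190, 186, 185, 104, 100, 101, 101, 100, 99, 99, 100, 99, 99, 117, 116, 115, 115, 115, 115]
336 [210, 193, 192, 191, 190, 190, 189, 189, 188, 187, 187, 186, 184, 84, 83, 86, 86, 136, 209, 210, 210, 209, 123, 117, 116, 116, 115, 115, 116, 115, 116, 116, 116, 116, 115, 115, 116, 115]
[[580.9, 188.5], [631.8, 222.2], [630.5, 112.3], [680.7, 144.6]] [630.98070828 166.9274289 ] 61.0239324169748 90.94786734541134 [np.float64(123.05540933790489), np.float64(122.20205016619627), np.float64(33.50057518240145)]
```

View pics/v6.png

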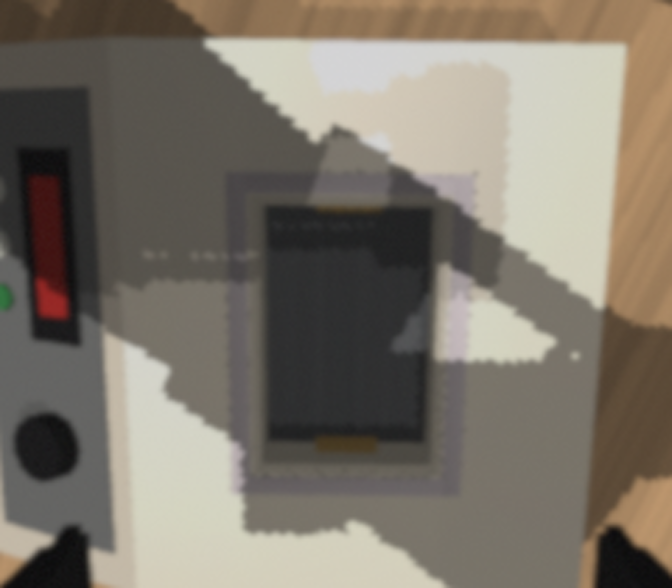

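Run:
```python
from h import *
W=cam("wrist");s=robot.observe();print(s["ee_pos"])
def q(name,P,z):
    q=np.array([onz(W,np.array(p)/2.8+[160,50],z)[:2] for p in P]);c=q.mean(0)
    L=[np.linalg.norm(v).round(1) for v in(q[1]-q[0],q[2]-q[3],q[0]-q[3],q[1]-q[2])]
    A=[np.degrees(np.arctan2(v[1],v[0])).round(2) for v in(q[1]-q[0],q[2]-q[3],q[0]-q[3],q[1]-q[2])]
    print(name,c.round(2),L,A)
q("frame",[(227,172),(476,172),(460,494),(232,494)],88)
q("bevel",[(245,190),(450,190),(441,479),(248,479)],88)
q("inner",[(264,206),(436,206),(430,465),(265,465)],85)
# deck edge angles
for a,b in(((210,43),(627,44)),((627,44),(583,570))):
    p,r=[onz(W,np.array(v)/2.8+[160,50],88)[:2] for v in(a,b)];print(np.degrees(np.arctan2(*(p-r)[::-1])),p.round(1),r.round(1))
# sharper edges from gradients of the frame outline
g=cv2.GaussianBlur(cv2.cvtColor(cv2.imread("pics/w6.png"),cv2.COLOR_BGR2HSV)[:,:,0],(0,0),.7)
for r in(140,180,205):print(r,g[r,232:262].tolist(),g[r,306:334].tolist())
```

```text
[568.73782883 -63.45377485 227.60739565]
frame [566.67 -50.56] [np.float64(84.7), np.float64(85.2), np.float64(116.2), np.float64(116.2)] [np.float64(22.71), np.float64(22.69), np.float64(111.75), np.float64(111.98)]
bevel [565.79 -50.94] [np.float64(70.1), np.float64(71.8), np.float64(104.4), np.float64(104.4)] [np.float64(22.71), np.float64(22.69), np.float64(111.74), np.float64(112.66)]
inner [566.91 -51.02] [np.float64(59.6), np.float64(61.6), np.float64(94.4), np.float64(94.4)] [np.float64(22.71), np.float64(22.69), np.float64(111.66), np.float64(112.91)]
-157.4088056617885 [486.2  23.1] [612.7  75.8]
112.27849760606524 [612.7  75.8] [683.9 -98. ]
140 [20, 19, 19, 20, 20, 19, 19, 18, 16, 13, 43, 129, 150, 128, 39, 10, 16, 19, 20, 20, 20, 20, 22, 25, 41, 92, 112, 114, 117, 118] [48, 78, 88, 104, 125, 112, 36, 16, 19, 20, 20, 20, 20, 19, 17, 12, 40, 135, 171, 172, 136, 40, 14, 18, 19, 20, 20, 19]
180 [20, 19, 19, 19, 20, 21, 21, 20, 19, 16, 12, 41, 136, 168, 140, 59, 19, 16, 18, 19, 19, 20, 21, 26, 54, 105, 114, 72, 59, 84] [102, 97, 94, 85, 58, 28, 21, 20, 19, 19, 19, 19, 17, 13, 35, 117, 165, 173, 137, 42, 14, 19, 21, 21, 21, 21, 21, 21]
205 [30, 30, 30, 30, 30, 30, 29, 28, 26, 23, 18, 46, 138, 164, 124, 53, 15, 14, 19, 20, 20, 20, 21, 20, 16, 15, 38, 74, 75, 59] [85, 39, 41, 17, 11, 17, 20, 19, 19, 19, 19, 18, 13, 34, 116, 165, 171, 136, 41, 13, 16, 18, 19, 20, 19, 19, 19, 19]
```

The last picture shows the pocket mouth centred at crop (346,333), with a brass shoe at each end. It measures about 61 × 94 mm, centred at (566.7, -50.6) with own x at 22.5°. The block's top measures 61 × 91 mm, centred at (631.0, 166.9). Both match the given sizes. I'll go back and regrip at the block's middle.

Request:
drive_tool(commands=[[[1,0,0,0,-0.09],[1,0,0,0,-0.087],[1,28,31,0,0],[1,33,36.5,0,0],[1,33,36.5,0,0],[1,33,36.5,0,0],[1,33,36.5,0,0],[1,0,0,31.5,0],[1,0,0,40,0],[1,0,0,40,0],[1,0,0,40,0],[1,0,0,25,0],[1,0,0,15,0],[1,0,0,10,0],[1,0,0,0,0],[1,0,0,0,0]]])

```text
time_s: 20.82
ee_pos: [632.0, 166.0, 27.7]
tool_rot: [1.505, 2.756, 0.002]
wrist_force: [-0.0, 0.4, 0.8]
finger_gap: 0.997
gripper_force: 0.0
```

Request:
drive_tool(commands=[[[0.5,0,0,0,0],[0.5,0,0,0,0],[0.5,0,0,0,0],[0.5,0,0,0,0],[0.5,0,0,0,0],[0.5,0,0,0,0]]])

```text
time_s: 21.58
ee_pos: [630.9, 165.8, 26.3]
tool_rot: [-1.506, -2.757, 0.0]
wrist_force: [-0.8, 0.4, -0.3]
finger_gap: 0.506
gripper_force: 0.0
```

Run:
```python
from h import *
S,T,W=cam("scene"),cam("top"),cam("wrist")
for n,C in(("scene",S),("top",T),("wrist",W)):
  save(n,n+"7.png")
  for m in robot.masks_of(n,"block6_centre")[:4]:
    c=max(cv2.findContours(m["mask"].astype(np.uint8),0,2)[0],key=cv2.contourArea)
    print(n,np.round(m["at"]),round(m["score"],2),onz(C,m["at"],40).round(),cv2.boundingRect(c),cv2.approxPolyDP(c,3,True)[:,0].tolist())
print(robot.observe())
g=cv2.cvtColor(cv2.imread("pics/wrist7.png"),cv2.COLOR_BGR2GRAY)
for r in range(190,300,10):print(r,g[r,190:375:6].tolist())
```

```text
scene [428. 217.] 0.74 [572. 468.  40.] (412, 200, 40, 37) [[414, 206], [412, 217], [429, 236], [447, 232], [451, 218], [433, 200]]
scene [320. 248.] 0.64 [654. 147.  40.] (305, 227, 40, 38) [[329, 227], [305, 241], [305, 252], [320, 264], [344, 246], [342, 237], [329, 240]]
scene [419. 266.] 0.57 [741. 380.  40.] (398, 247, 43, 40) [[408, 247], [401, 258], [399, 274], [431, 286], [440, 259]]
top [141. 210.] 0.63 [575. 479.  40.] (125, 196, 30, 35) [[147, 197], [125, 200], [132, 230], [154, 226]]
top [174. 160.] 0.61 [723. 388.  40.] (156, 141, 39, 34) [[167, 141], [157, 156], [184, 174], [194, 159]]
wrist [557.  25.] 0.84 [683. 336.  40.] (548, 0, 12, 75) [[548, 0], [559, 74], [559, 0]]
wrist [283. 222.] 0.67 [625. 177.  40.] (225, 155, 114, 145) [[237, 155], [225, 167], [228, 231], [237, 240], [238, 277], [232, 298], [330, 299], [325, 276], [326, 241], [335, 230], [338, 167], [327, 155]]
{'time_s': 21.875, 'joint_pos': array([ 1.74670486e-01,  2.64633353e-01,  1.76195468e+00, -2.80531148e-05,
        1.11505809e+00, -3.96327872e-01]), 'joint_vel': array([ 0.00018154,  0.00068365, -
[... 1364 characters left out ...]
50 [100, 106, 107, 102, 98, 28, 20, 26, 96, 93, 94, 95, 95, 94, 98, 106, 107, 95, 97, 95, 96, 95, 94, 50, 23, 20, 72, 108, 108, 105, 101]
260 [108, 106, 101, 97, 22, 20, 22, 26, 114, 146, 113, 98, 99, 128, 153, 154, 155, 153, 117, 102, 98, 104, 105, 39, 27, 19, 20, 47, 105, 100, 101]
270 [63, 101, 91, 21, 21, 19, 25, 24, 116, 149, 148, 150, 150, 154, 150, 151, 151, 151, 152, 153, 155, 155, 152, 39, 25, 25, 21, 19, 29, 106, 105]
280 [30, 79, 19, 18, 20, 24, 25, 26, 139, 125, 93, 95, 96, 95, 146, 151, 152, 127, 93, 95, 94, 95, 146, 79, 24, 24, 19, 20, 20, 20, 98]
290 [68, 20, 20, 22, 20, 25, 26, 34, 145, 92, 94, 94, 94, 93, 97, 148, 147, 95, 95, 93, 95, 94, 99, 146, 24, 26, 24, 21, 20, 18, 28]
```

The fingers closed to half opening with no force, so they are not holding the block at this height. I'll open, go lower and grip again.

Request:
drive_tool(commands=[[[1,0,0,0,0],[1,0,0,0,0],[1,0,0,0,0],[1,0,0,8,0],[1,0,0,0,0],[0.5,0,0,0,0],[0.5,0,0,0,0],[0.5,0,0,0,0],[0.5,0,0,0,0],[0.5,0,0,0,0]]])

```text
time_s: 23.12
ee_pos: [631.0, 165.8, 18.4]
tool_rot: [1.506, 2.757, 0.0]
wrist_force: [-0.3, 1.0, 0.6]
finger_gap: 0.538
gripper_force: 0.0
```

The fingers pass beside the middle wells without touching. The first grip held near a web between wells, so I'll open, shift 14 mm along the block to the next web and close there.

Request:
drive_tool(commands=[[[1,0,0,0,0],[1,0,0,0,0],[1,0,0,0,0],[1,14,0,-4,0],[1,0,0,0,0],[0.5,0,0,0,0],[0.5,0,0,0,0],[0.5,0,0,0,0],[0.5,0,0,0,0],[0.5,0,0,0,0],[0.5,0,0,0,0],[0.5,0,0,0,0]]])

```text
time_s: 24.62
ee_pos: [623.4, 177.6, 22.4]
tool_rot: [1.506, 2.757, 0.0]
wrist_force: [-0.2, -0.1, 0.2]
finger_gap: 0.501
gripper_force: 0.0
```

Run:
```python
from h import *
S,W=cam("scene"),cam("wrist");s=robot.observe()
save("scene","scene8.png");ms=robot.masks_of("scene","block6_centre");m=min(ms,key=lambda m:np.hypot(*(np.array(m["at"])-[322,248])))
c=max(cv2.findContours(m["mask"].astype(np.uint8),0,2)[0],key=cv2.contourArea);print("scene",m["at"],m["score"],cv2.approxPolyDP(c,2,True)[:,0].tolist())
save("wrist","wrist8.png");ms=robot.masks_of("wrist","block6_centre")
for m in ms[:3]:
  c=max(cv2.findContours(m["mask"].astype(np.uint8),0,2)[0],key=cv2.contourArea);print("wrist",m["at"],m["score"],cv2.approxPolyDP(c,3,True)[:,0].tolist())
X=np.array([-.541,.841,0]);Y=np.array([.841,.541,0]);cen=np.array([631,166.9,0])
for z in(0,48):
  for n,C in(("scene",S),("wrist",W)):
    print(n,z,[proj(C,cen+a*X+b*Y+[0,0,z]).round().tolist() for a,b in((45,-30),(45,30),(-45,30),(-45,-30))])
M=R.from_rotvec(s["tool_rot"]).as_matrix()
print("tips +-24",[proj(S,s["ee_pos"]+M@[0,y,0]).round().tolist() for y in(-24,24)],[proj(W,s["ee_pos"]+M@[0,y,0]).round().tolist() for y in(-24,24)])
g=cv2.imread("pics/scene8.png")[205:270,290:356]
cv2.imwrite("pics/c8.png",g)
h=cv2.cvtColor(g,cv2.COLOR_BGR2GRAY)
for r in range(0,65,3):print(205+r,"".join(f"{v:4d}" for v in h[r,::2]))
```

```text
scene [323.1, 246.1] 0.93 [[330, 225], [305, 242], [306, 255], [318, 264], [324, 263], [344, 249], [345, 236], [342, 235], [335, 240], [334, 228]]
wrist [280.0, 239.0] 0.93 [[236, 177], [224, 196], [227, 233], [237, 241], [238, 274], [232, 299], [329, 299], [327, 242], [336, 236], [338, 202], [330, 180]]
wrist [557.9, 39.4] 0.87 [[558, 9], [546, 17], [559, 99]]
scene 0 [[329.0, 238.0], [345.0, 250.0], [320.0, 267.0], [305.0, 254.0]]
wrist 0 [[237.0, 176.0], [328.0, 176.0], [323.0, 297.0], [241.0, 297.0]]
scene 48 [[330.0, 226.0], [346.0, 238.0], [322.0, 254.0], [305.0, 241.0]]
wrist 48 [[226.0, 195.0], [339.0, 195.0], [333.0, 340.0], [233.0, 340.0]]
tips +-24 [[322.0, 239.0], [335.0, 249.0]] [[243.0, 234.0], [320.0, 234.0]]
205   97 100  97  97  95  98  96  96  95  96  49  45  49  48  63  51  47  50  45  43  43  41  48  43  45  46  48  63  65  55  49  51  56
208   95  95  96  96  98  96  96  95  94  93  74  50  49  65  65  64  62  42  47  48  46  47  49  50  61 105 146  72  61  76  82  67  49
211   99 101 100  99  98  97  99  98  97  96  97  96  71  60  78  54  59  62  49 122  95  62
[... 1947 characters left out ...]
151 144 139 139
256  215 214 213 213 213 213 213 213 214 156 104 101 102 102 102 105  99 100  99 100 100  99 101 100  88  94  89  86  85 111 143 143 143
259  213 214 213 214 214 213 213 214 213 215 144 101 102 104 102 101 100  98  99 101 101 102 100 101 103 102 101  94  87  85 111 142 142
262  214 214 215 215 213 213 215 214 214 214 175  98 101 101 103 102  98  99 100 102 100  99 100 100 100  97  98  97  87  79  81  87 142
265  215 214 215 215 214 216 216 215 214 216 164  97  99  97  97 101  98  97  97  98  97  98  98  99  99  99 101  99  98  98  99  98 125
268  217 216 216 216 215 216 215 215 217 197 113 115 100 101 100 101  99  99  99  99  98  96  97  96  96  97  95  97  94  97  94  95  95
```

The block is where I measured it and upright. Fingers near its upper part get no hold, so I'll try a lower grip at the block's middle.

Request:
drive_tool(commands=[[[1,0,0,0,0],[1,0,0,0,0],[1,0,0,0,0],[1,-14,0,10,0],[1,0,0,0,0],[0.5,0,0,0,0],[0.5,0,0,0,0],[0.5,0,0,0,0],[0.5,0,0,0,0],[0.5,0,0,0,0]]])

```text
time_s: 26.08
ee_pos: [631.0, 165.9, 12.5]
tool_rot: [1.506, 2.757, 0.0]
wrist_force: [-0.8, -0.7, 1.5]
finger_gap: 0.619
gripper_force: 30.0
```

Request:
drive_tool(commands=[[[0.5,0,0,-2,0],[0.5,0,0,-4,0],[0.5,0,0,-6,0],[0.5,0,0,-8,0],[0.5,0,0,0,0],[0.5,0,0,0,0]]])

```text
time_s: 26.82
ee_pos: [631.0, 165.8, 32.5]
tool_rot: [1.506, 2.757, 0.0]
wrist_force: [-0.1, -0.8, -4.9]
finger_gap: 0.622
gripper_force: 30.0
```

Request:
drive_tool(commands=[[[0.5,0,0,-15,0],[0.5,0,0,-25,0],[0.5,0,0,-25,0],[0.5,0,0,-20,0],[0.5,0,0,0,0.06],[0.5,0,0,0,0.06],[0.5,0,0,0,0.058],[0.5,-16.3,-12.6,0,0],[0.5,-30,-24,0,0],[0.5,-35,-28,0,0],[0.5,-35,-28,0,0],[0.5,-30,-25,0,0],[0.5,-20,-17,0,0],[0.5,-10,-8,0,0],[0.5,0,0,0,0],[0.5,0,0,0,0]]])

```text
time_s: 28.82
ee_pos: [566.9, -51.0, 117.5]
tool_rot: [-1.744, -2.613, -0.001]
wrist_force: [-0.4, 0.5, -5.1]
finger_gap: 0.62
gripper_force: 30.0
```

Run:
```python
from h import *
W=cam("wrist");w=save("wrist","w9.png");P=[]
for i in range(3):
    s=robot.observe();P.append(s["ee_pos"]);ms=robot.masks_of("wrist","block6_centre") if i==0 else robot.mark_of("wrist","heater_pocket")
    if i==0:
        m=ms[0];c=max(cv2.findContours(m["mask"].astype(np.uint8),0,2)[0],key=cv2.contourArea);print(m["at"],m["score"],cv2.approxPolyDP(c,3,True)[:,0].tolist())
p=np.mean(P,0);M=R.from_rotvec(s["tool_rot"]).as_matrix();print(s["time_s"],p,np.degrees(np.arctan2(M[1,0],M[0,0])),s["wrist_force"],s["moment"])
E=M.T@(np.array([566.5,-50.8,p[2]])-p);print("pocket in tool",E)
S=[p+M@[.9+a,b,0]for a,b in((45,-30),(45,30))]
for z in(p[2]-12.5,p[2]+35.5):print([proj(W,[q[0],q[1],z]).round(1) for q in S])
h=cv2.cvtColor(w,cv2.COLOR_RGB2GRAY)
for r in range(150,250,10):print(r,h[r,200:366:5].tolist())
```

```text
[281.9, 226.5] 0.91 [[233, 159], [221, 174], [227, 297], [334, 299], [340, 169], [330, 158]]
28.975 [566.96379025 -50.85416307 117.35436099] 112.59195310552795 [-0.19009529  0.08409165 -5.67384167] [-0.07019647  0.03765985  0.0203013 ]
pocket in tool [ 2.28179103e-01 -4.07393327e-01  6.17960426e-05]
[array([233.2, 157.3]), array([329.7, 157.3])]
[array([220.2, 172. ]), array([342.8, 171.9])]
150 [102, 101, 102, 100, 83, 84, 93, 88, 69, 65, 65, 70, 68, 75, 76, 75, 78, 79, 78, 78, 73, 77, 77, 77, 77, 89, 93, 97, 91, 97, 109, 195, 215, 214]
160 [102, 102, 101, 101, 82, 84, 93, 87, 87, 88, 88, 87, 88, 88, 87, 87, 87, 88, 87, 87, 88, 87, 86, 87, 87, 87, 87, 101, 85, 99, 101, 100, 101, 109]
170 [101, 101, 102, 101, 82, 86, 87, 85, 86, 87, 85, 87, 87, 87, 87, 87, 88, 88, 88, 87, 89, 89, 94, 88, 87, 88, 89, 88, 87, 99, 100, 101, 101, 100]
180 [100, 101, 101, 102, 84, 98, 96, 97, 96, 97, 97, 96, 96, 99, 98, 98, 98, 96, 101, 97, 100, 220, 222, 223, 217, 218, 126, 98, 99, 193, 166, 102, 99, 100]
190 [101, 101, 101, 101, 82, 97, 97, 97, 88, 25, 20, 22, 23, 45, 95, 98, 98, 96, 101, 163, 57, 50, 47, 45, 72, 192, 215, 215, 215, 214, 213, 212, 190, 143]
200 [101, 101, 101, 101, 83, 97, 96, 87, 84, 85, 39, 21, 22, 21, 68, 95, 98, 96, 109, 50, 34, 45, 44, 72, 107, 105, 175, 214, 210, 100, 100, 100, 100, 99]
210 [100, 101, 100, 130, 88, 97, 95, 89, 85, 86, 87, 86, 87, 87, 86, 95, 122, 175, 137, 88, 86, 94, 89, 98, 105, 107, 183, 212, 204, 135, 126, 133, 108, 99]
220 [136, 128, 135, 137, 114, 97, 95, 97, 94, 88, 85, 86, 87, 89, 95, 98, 186, 120, 141, 98, 91, 89, 88, 88, 93, 114, 187, 119, 168, 137, 137, 137, 136, 132]
230 [136, 137, 137, 137, 120, 98, 96, 96, 96, 94, 97, 95, 95, 98, 96, 98, 97, 95, 100, 96, 110, 142, 146, 143, 99, 97, 97, 97, 116, 137, 137, 136, 136, 136]
240 [146, 136, 136, 112, 17, 92, 95, 96, 94, 88, 39, 27, 37, 80, 96, 98, 97, 95, 99, 96, 69, 36, 35, 56, 94, 97, 95, 97, 80, 20, 131, 136, 136, 136]
```

The held block's outline in the wrist image matches the predicted one to within about 3 px, so it is level and centred in the grip. I'll correct the last half millimetre and lower it into the mouth.

Request:
drive_tool(commands=[[[0.5,-0.7,-0.4,5,0],[0.5,0,0,7,0],[0.5,0,0,3,0],[0.5,0,0,2,0],[0.5,0,0,2,0],[0.5,0,0,1,0],[0.5,0,0,0,0]]])

```text
time_s: 29.9
ee_pos: [566.7, -52.5, 97.4]
tool_rot: [1.745, 2.612, 0.0]
wrist_force: [-0.6, -0.1, -4.2]
finger_gap: 0.624
gripper_force: 30.0
```

Request:
drive_tool(commands=[[[0.5,0,0,1.5,0],[0.5,0,0,1.5,0],[0.5,0,0,1.5,0],[0.5,0,0,1.5,0],[0.5,0,0,0,0]]])

```text
time_s: 30.52
ee_pos: [566.5, -52.5, 91.1]
tool_rot: [-1.745, -2.612, 0.0]
wrist_force: [-0.1, 0.4, -3.9]
finger_gap: 0.624
gripper_force: 30.0
```

Request:
drive_tool(commands=[[[0.5,0,0,1,0],[0.5,0,0,0.7,0],[0.5,0,0,0,0],[0.63,0,0,0,0],[0.635,0,0,0,0],[0.64,0,0,0,0],[0.65,0,0,0,0],[0.67,0,0,0,0],[0.7,0,0,0,0],[0.7,0,0,0,0]]])

```text
time_s: 31.78
ee_pos: [566.7, -52.5, 89.6]
tool_rot: [-1.745, -2.612, -0.0]
wrist_force: [-0.1, 1.2, -0.6]
finger_gap: 0.696
gripper_force: 0.0
```

Request:
drive_tool(commands=[[[0.75,0,0,-5,0],[0.75,0,0,-10,0],[0.75,0.9,0,-20,0],[0.75,0,0,-15,0],[0,0,0,0,0],[0,0,0,0,0],[0,0,0,0,0],[0,0,0,0,0],[0,0,0,0,0],[0,0,0,0,0],[0,0,0,0,0],[0,0,0,0,0],[0,0,0,0,0],[0,0,0,0,0]]])

```text
time_s: 33.52
ee_pos: [566.3, -51.7, 139.7]
tool_rot: [1.745, 2.612, -0.0]
wrist_force: [-0.2, -0.2, -0.2]
finger_gap: 0.005
gripper_force: 0.0
```

Run:
```python
from h import *
W=cam("wrist");w=save("wrist","w10.png");s=robot.observe();p=s["ee_pos"];M=R.from_rotvec(s["tool_rot"]).as_matrix()
m=robot.masks_of("wrist","block6_centre")[0];c=max(cv2.findContours(m["mask"].astype(np.uint8),0,2)[0],key=cv2.contourArea);print(s["time_s"],p,s["finger_gap"],m["at"],m["score"],cv2.approxPolyDP(c,3,True)[:,0].tolist())
for z in(104,110,116,122,126):print(z,[proj(W,[q[0],q[1],z]).round(1).tolist() for q in[p+M@[a,b,0]for a,b in((45,-30),(45,30))]])
```

```text
33.575 [566.32597778 -51.66956443 139.69102167] 0.0062920305202991125 [282.3, 200.2] 0.63 [[240, 147], [241, 267], [258, 268], [274, 236], [291, 238], [304, 267], [321, 267], [325, 148]]
104 [[237.7, 153.8], [325.1, 153.8]]
110 [[236.6, 155.0], [326.2, 155.1]]
116 [[235.5, 156.4], [327.3, 156.4]]
122 [[234.3, 157.8], [328.5, 157.8]]
126 [[233.5, 158.7], [329.3, 158.8]]
```

Request:
drive_tool(commands=[[[0,0,0,10,0],[0,0,0,8,0],[0,0,0,3,0],[0,0,0,2,0],[0,0,0,1,0],[0,0,0,0,0]]])

```text
time_s: 34.38
ee_pos: [566.4, -51.7, 115.8]
tool_rot: [1.745, 2.612, 0.0]
wrist_force: [0.2, 0.3, -0.5]
finger_gap: 0.004
gripper_force: 0.0
```

Request:
drive_tool(commands=[[[0,0,0,1,0],[0,0,0,1,0],[0,0,0,1,0],[0,0,0,0,0]]])

```text
time_s: 34.88
ee_pos: [566.2, -51.7, 112.5]
tool_rot: [-1.745, -2.612, 0.0]
wrist_force: [-0.2, -1.1, -0.4]
finger_gap: 0.008
gripper_force: 0.0
```

Request:
drive_tool(commands=[[[0,0,0,1,0],[0,0,0,1,0],[0,0,0,1,0],[0,0,0,0,0]]])

```text
time_s: 35.38
ee_pos: [566.2, -51.7, 109.5]
tool_rot: [-1.745, -2.612, 0.0]
wrist_force: [0.1, 0.5, 0.0]
finger_gap: 0.006
gripper_force: 0.0
```

Request:
drive_tool(commands=[[[0,0,0,1,0],[0,0,0,1,0],[0,0,0,1,0],[0,0,0,0,0]]])

```text
time_s: 35.88
ee_pos: [566.2, -51.7, 106.5]
tool_rot: [-1.745, -2.612, 0.0]
wrist_force: [0.5, 0.5, -0.2]
finger_gap: 0.006
gripper_force: 0.0
```

Request:
drive_tool(commands=[[[0,0,0,1,0],[0,0,0,1,0],[0,0,0,0,0]]])

```text
time_s: 36.25
ee_pos: [566.2, -51.7, 104.5]
tool_rot: [-1.745, -2.612, 0.0]
wrist_force: [-0.3, -0.0, -1.6]
finger_gap: 0.006
gripper_force: 0.0
```

No contact yet, which fits the fingers physically ending about 30 mm above the stated TCP. That also explains the failed high grips. I'll keep lowering in guarded steps.

Request:
drive_tool(commands=[[[0,0,0,2,0],[0,0,0,2,0],[0,0,0,2,0],[0,0,0,2,0],[0,0,0,2,0],[0,0,0,2,0],[0,0,0,2,0],[0,0,0,0,0]]])

```text
time_s: 37.25
ee_pos: [566.1, -51.6, 90.4]
tool_rot: [-1.745, -2.612, 0.0]
wrist_force: [-0.1, -0.1, 0.4]
finger_gap: 0.002
gripper_force: 0.0
```

Request:
drive_tool(commands=[[[0,0,0,1.5,0],[0,0,0,1.5,0],[0,0,0,0,0]]])

```text
time_s: 37.62
ee_pos: [566.2, -51.6, 87.5]
tool_rot: [-1.745, -2.612, 0.0]
wrist_force: [0.6, -0.4, 0.5]
finger_gap: 0.002
gripper_force: 0.0
```

Request:
drive_tool(commands=[[[0,0,0,1.5,0],[0,0,0,1.5,0],[0,0,0,0,0]]])

```text
time_s: 38.0
ee_pos: [566.2, -51.7, 84.4]
tool_rot: [-1.745, -2.612, 0.0]
wrist_force: [-0.2, -1.0, 0.9]
finger_gap: 0.005
gripper_force: 0.0
```

Request:
drive_tool(commands=[[[0,0,0,1,0],[0,0,0,1,0],[0,0,0,0,0]]])

```text
time_s: 38.38
ee_pos: [566.2, -51.7, 82.5]
tool_rot: [-1.745, -2.612, 0.0]
wrist_force: [0.3, -0.1, -0.0]
finger_gap: 0.004
gripper_force: 0.0
```

Request:
drive_tool(commands=[[[0,0,0,1,0],[0,0,0,1,0],[0,0,0,0,0]]])

```text
time_s: 38.75
ee_pos: [566.2, -51.7, 80.5]
tool_rot: [-1.745, -2.612, 0.0]
wrist_force: [-0.8, 0.2, 0.2]
finger_gap: 0.008
gripper_force: 0.0
```

Request:
drive_tool(commands=[[[0,0,0,1,0],[0,0,0,1,0],[0,0,0,0,0]]])

```text
time_s: 39.12
ee_pos: [566.2, -51.7, 78.5]
tool_rot: [-1.745, -2.612, 0.0]
wrist_force: [-0.4, -0.2, 0.8]
finger_gap: 0.004
gripper_force: 0.0
```

Run:
```python
from h import *
W=cam("wrist");w=save("wrist","w11.png");s=robot.observe();p=s["ee_pos"];M=R.from_rotvec(s["tool_rot"]).as_matrix()
m=robot.masks_of("wrist","block6_centre")[0];c=max(cv2.findContours(m["mask"].astype(np.uint8),0,2)[0],key=cv2.contourArea);print(s["time_s"],p,m["at"],m["score"],cv2.approxPolyDP(c,2,True)[:,0].tolist())
for z in(88,100,104,110,116,122):print(z,[proj(W,[q[0],q[1],z]).round(1).tolist() for q in[p+M@[a,b,0]for a,b in((45,-30),(45,30))]])
for tz in(0,-10,-20,-30,-40):print("tip",tz,[proj(W,p+M@[a,0,tz]).round(1).tolist() for a in(-10,0,10)])
h=cv2.cvtColor(w,cv2.COLOR_RGB2GRAY)
for r in range(165,300,5):print(r,"".join(f"{v:4d}" for v in h[r,210:356:4]))
print("col",h[150:260:2,282].tolist())
```

```text
39.175 [566.23930707 -51.6484449   78.56800921] [285.2, 208.8] 0.71 [[225, 161], [228, 268], [258, 270], [274, 237], [290, 240], [296, 247], [305, 269], [337, 267], [340, 210], [338, 161], [319, 157], [234, 157]]
88 [[228.0, 165.0], [334.8, 165.1]]
100 [[224.6, 168.9], [338.1, 169.0]]
104 [[223.4, 170.3], [339.3, 170.4]]
110 [[221.5, 172.5], [341.2, 172.6]]
116 [[219.5, 174.9], [343.2, 175.0]]
122 [[217.3, 177.5], [345.4, 177.5]]
tip 0 [[281.4, 248.8], [281.4, 234.0], [281.4, 218.8]]
tip -10 [[281.4, 255.4], [281.4, 240.0], [281.4, 224.2]]
tip -20 [[281.4, 262.7], [281.4, 246.7], [281.4, 230.2]]
tip -30 [[281.4, 270.7], [281.4, 254.0], [281.4, 236.7]]
tip -40 [[281.3, 279.6], [281.4, 262.1], [281.4, 244.0]]
165   81  81  87  91 100 101 101 101 100  99 103 101  99 100 102 102 101 102 100 100 104 102 101 101 102 104 105 102 102 104 102 102 104 117 114 120 119
170   80  81  85  92  99 101 101 101 100  98 102 101  99  99 102 101 101 102 101  99 104 101 101 101 101 111 128 139 134 141 139 123 142 120 120 121 120
175   80  81  83  91 100 101 101 101  99  91  67  48  50  68  95 103 102 103 
[... 3292 characters left out ...]
   24  25  24  25  24  25  25  25  26  25  25  26  26  27  27  26  26  27  68  28  28  26  25  27  28  28  29  27  26  27  27  26  24  27  26  28  27
290   25  26  26  25  24  27  25  25  26  25  27  26  25  28  25  28  34  74  67  70  37  26  24  28  25  27  27  25  25  27  27  26  24  27  27  28  26
295   24  25  24  27  24  25  25  25  26  28  28  25  25  27  26  28  36  58  68  84  45  27  24  24  28  27  27  27  25  26  27  29  24  24  26  26  26
col [83, 90, 93, 90, 89, 88, 99, 101, 101, 100, 101, 101, 101, 101, 101, 101, 102, 101, 101, 101, 100, 100, 100, 101, 100, 100, 99, 99, 100, 99, 99, 99, 99, 98, 97, 97, 97, 97, 97, 98, 97, 97, 97, 96, 95, 73, 53, 51, 50, 51, 51, 50, 51, 51, 51]
```

The wrist image shows the block tilted about 6° in the pocket. Its far end is down, with the top near 104 mm, and its near end is still up at about 114 mm. The fingertips are about 34 mm above the nominal TCP, so they are just over the top. I'll press first on the web on the raised side.

Request:
drive_tool(commands=[[[0,0,0,-4,0],[0,-12,0,0,0],[0,0,0,2,0],[0,0,0,1,0],[0,0,0,1,0],[0,0,0,1,0],[0,0,0,0,0]]])

```text
time_s: 40.1
ee_pos: [571.1, -62.9, 78.3]
tool_rot: [1.744, 2.612, -0.0]
wrist_force: [-1.7, -0.1, 4.6]
finger_gap: 0.003
gripper_force: 2.2
```

Request:
drive_tool(commands=[[[0,0,0,1,0],[0,0,0,1,0],[0,0,0,0,0]]])

```text
time_s: 40.48
ee_pos: [571.8, -63.3, 77.3]
tool_rot: [1.743, 2.61, 0.0]
wrist_force: [-2.7, -1.9, 7.1]
finger_gap: 0.003
gripper_force: 3.8
```

Contact is at 78 mm with 5 to 7 N. I'll press on gradually.

Request:
drive_tool(commands=[[[0,0,0,1,0],[0,0,0,1,0],[0,0,0,0,0]]])

```text
time_s: 40.85
ee_pos: [571.7, -63.2, 74.2]
tool_rot: [1.744, 2.611, 0.001]
wrist_force: [0.7, -1.4, 2.6]
finger_gap: 0.006
gripper_force: 1.1
```

Request:
drive_tool(commands=[[[0,0,0,1,0],[0,0,0,1,0],[0,0,0,0,0]]])

```text
time_s: 41.22
ee_pos: [571.2, -62.9, 71.8]
tool_rot: [1.745, 2.612, 0.0]
wrist_force: [1.7, -2.0, 3.7]
finger_gap: 0.007
gripper_force: 1.6
```

Request:
drive_tool(commands=[[[0,0,0,1,0],[0,0,0,1,0],[0,0,0,0,0]]])

```text
time_s: 41.6
ee_pos: [571.5, -63.6, 70.9]
tool_rot: [1.744, 2.611, -0.001]
wrist_force: [-0.5, -5.1, 7.1]
finger_gap: 0.003
gripper_force: 3.8
```

Request:
drive_tool(commands=[[[0,0,0,1,0],[0,0,0,1,0],[0,0,0,0,0]]])

```text
time_s: 41.98
ee_pos: [571.5, -63.6, 70.8]
tool_rot: [1.744, 2.611, -0.001]
wrist_force: [-4.4, -2.5, 16.0]
finger_gap: 0.0
gripper_force: 8.2
```

Request:
drive_tool(commands=[[[0,0,0,1,0],[0,0,0,1,0],[0,0,0,0,0]]])

```text
time_s: 42.35
ee_pos: [571.6, -63.6, 70.8]
tool_rot: [1.744, 2.612, -0.002]
wrist_force: [-8.9, -3.1, 25.4]
finger_gap: 0.008
gripper_force: 12.7
```

It stops firmly at 70.8 mm on this side. I'll lift and press in the middle and then on the other side.

Request:
drive_tool(commands=[[[0,0,0,-8,0],[0,12,0,-3,0],[0,0,0,0,0],[0,0,0,6,0],[0,0,0,1.5,0],[0,0,0,1.5,0],[0,0,0,0,0]]])

```text
time_s: 43.22
ee_pos: [566.1, -51.1, 70.8]
tool_rot: [-1.744, -2.611, 0.0]
wrist_force: [-9.4, 2.3, 20.6]
finger_gap: 0.007
gripper_force: 9.9
```

Request:
drive_tool(commands=[[[0,0,0,1,0],[0,0,0,1,0],[0,0,0,0,0]]])

```text
time_s: 43.6
ee_pos: [566.1, -51.2, 70.8]
tool_rot: [-1.743, -2.611, 0.001]
wrist_force: [-15.3, 2.8, 28.2]
finger_gap: 0.005
gripper_force: 14.4
```

Now the far-side web.

Request:
drive_tool(commands=[[[0,0,0,-8,0],[0,14,0,-4,0],[0,0,0,0,0],[0,0,0,6,0],[0,0,0,1.5,0],[0,0,0,1.5,0],[0,0,0,0,0]]])

```text
time_s: 44.48
ee_pos: [560.9, -38.5, 70.9]
tool_rot: [-1.744, -2.611, 0.0]
wrist_force: [-6.9, 1.9, 15.7]
finger_gap: 0.008
gripper_force: 7.6
```

Request:
drive_tool(commands=[[[0,0,0,1,0],[0,0,0,1,0],[0,0,0,0,0]]])

```text
time_s: 44.85
ee_pos: [560.9, -38.5, 70.8]
tool_rot: [-1.744, -2.611, 0.001]
wrist_force: [-13.3, 2.4, 24.1]
finger_gap: 0.003
gripper_force: 12.1
```

Request:
drive_tool(commands=[[[0,0,0,-10,0],[0,0,0,-25,0],[0,-14,0,-40,0],[0,-30,0,-50,0],[0,0,0,-30,0],[0,0,0,0,0],[0,0,0,0,0]]])

```text
time_s: 45.72
ee_pos: [576.9, -79.1, 219.4]
tool_rot: [-1.743, -2.61, 0.002]
wrist_force: [0.5, -0.4, -0.1]
finger_gap: 0.005
gripper_force: 0.0
```

Run:
```python
from h import *
from scipy.optimize import least_squares
W=cam("wrist");w=save("wrist","w12.png");s=robot.observe();p=s["ee_pos"];M=R.from_rotvec(s["tool_rot"]).as_matrix()
print(s["time_s"],p,s["wrist_force"])
m=robot.masks_of("wrist","block6_centre");m=min(m,key=lambda m:abs(m["at"][0]-282)+abs(m["at"][1]-170))
c=max(cv2.findContours(m["mask"].astype(np.uint8),0,2)[0],key=cv2.contourArea);print(m["at"],m["score"],cv2.approxPolyDP(c,2.5,True)[:,0].tolist())
k=[a["at"] for a in robot.mark_of("wrist","block6_centre")[:2]];print(k,[onz(W,a,80) for a in k])
a=np.radians(22.5);X=np.array([-np.sin(a),np.cos(a),0]);Y=np.array([np.cos(a),np.sin(a),0])
for z in(104,107,116):print(z,[proj(W,np.array([566.5,-50.8,z])+i*X+j*Y).round(1).tolist() for i,j in((45,-30),(45,30),(-45,30),(-45,-30))])
S=cam("scene");save("scene","s12.png");ms=robot.masks_of("scene","block6_centre")
for m in ms[:4]:
  c=max(cv2.findContours(m["mask"].astype(np.uint8),0,2)[0],key=cv2.contourArea);print("scene",np.round(m["at"]),round(m["score"],2),cv2.approxPolyDP(c,2,True)[:,0].tolist())
print([proj(S,np.array([566.5,-50.8,104])+i*X+j*Y).round(1).tolist() for i,j in((45,-30),(45,30),(-45,30),(-45,-30))])
h=cv2.cvtColor(w,cv2.COLOR_RGB2GRAY)
for r in(125,150,190,200):print(r,h[r,244:264].tolist(),h[r,302:326].tolist())
print(h[90:130,265].tolist(),h[195:240,265].tolist())
```

```text
45.775 [576.58708269 -78.99574385 218.87002269] [-0.15010403  0.57909689 -0.06275204]
[282.3, 153.1] 0.92 [[251, 106], [252, 203], [313, 204], [317, 108]]
[[283.3, 152.4]] [array([566.01152167, -48.91466033,  80.        ])]
104 [[249.2, 107.1], [317.2, 107.2], [314.4, 205.1], [251.6, 205.0]]
107 [[248.9, 107.1], [317.5, 107.2], [314.7, 206.0], [251.3, 205.9]]
116 [[247.9, 107.2], [318.5, 107.3], [315.6, 208.7], [250.4, 208.6]]
scene [431. 219.] 0.91 [[432, 201], [416, 205], [413, 211], [414, 219], [430, 237], [446, 232], [451, 222], [450, 217]]
scene [240. 214.] 0.71 [[250, 201], [220, 212], [220, 218], [228, 230], [260, 218], [259, 212]]
scene [419. 268.] 0.66 [[408, 247], [400, 261], [398, 273], [431, 286], [441, 259]]
[[249.9, 201.6], [260.4, 214.8], [228.5, 226.8], [218.8, 212.8]]
125 [75, 80, 82, 80, 79, 79, 80, 84, 86, 87, 85, 83, 80, 75, 69, 61, 46, 32, 22, 21] [21, 19, 21, 22, 31, 45, 60, 73, 87, 100, 106, 102, 92, 88, 86, 84, 82, 81, 78, 75, 73, 72, 72, 72]
150 [73, 77, 80, 81, 80, 79, 80, 82, 84, 84, 84, 83, 82, 83, 81, 73, 61, 41, 28, 21] [18, 22, 26, 38, 53, 69, 79, 88, 1
[... 198 characters left out ...]
76, 88, 103, 114, 119, 121, 122, 119, 111, 101, 98, 100, 101, 102, 103, 104, 105, 107, 111]
200 [100, 100, 102, 106, 106, 103, 102, 103, 109, 116, 119, 117, 118, 119, 119, 119, 118, 117, 116, 116] [121, 122, 122, 123, 122, 121, 120, 119, 119, 119, 120, 121, 116, 109, 104, 101, 100, 100, 103, 103, 104, 104, 108, 113]
[130, 102, 82, 74, 73, 73, 74, 74, 76, 80, 82, 81, 78, 72, 59, 55, 67, 81, 87, 88, 88, 88, 87, 85, 76, 58, 37, 24, 22, 22, 21, 22, 20, 22, 20, 21, 22, 19, 21, 19] [75, 83, 97, 109, 116, 118, 118, 119, 117, 112, 105, 97, 97, 99, 101, 101, 103, 108, 114, 118, 119, 119, 119, 119, 119, 119, 118, 119, 118, 118, 119, 118, 118, 118, 118, 117, 118, 118, 118, 118, 118, 118, 118, 119, 118]
```

The block's outline matches the fully seated pose (top at 104 mm) to within about 2 px in the wrist view and within a few px in the scene view. All three press points stopped at the same height, and the arm is clear. I'll hand in.

```bash
python3 -c "
from cell import robot
print(robot.close_job())"
```

```text
the job is handed in; nothing more can be done
None
```

I handed the job in at about 46 s: the six-well block is in the heater pocket, wells up and level, pressed until it stopped at the same height at three points, with the arm clear; the judge's verdict was not shown, and I kept clear of the twelve-well block and the bystanders but did not re-measure them.

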